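Set the fixture's jaw to the gauge blade with its knurled wheel

ROBOT

A 7-joint arm with a two-finger parallel gripper is mounted at the origin on the work surface. World frame = base frame: x ahead of the robot, y to its left, z up, the work surface at z = 0. Lengths are in m, angles in rad, forces in N, time in s.
With the tool pointing down it reaches from about 0.35 to 0.775 m from the base axis. Payload 3.1 kg.
Tool frame: the origin (TCP) lies on the centre line of the jaws, within the pads' length; the fingertips stand 19 mm ahead of it and the grasp point (between the pads) is the TCP (finger_overhang is the distance from the TCP to the fingertips, in m); y points along the fingers, x is the direction in which the jaws open and shut, and the axes are right-handed (so a half turn about y gives the same grasp; the last joint's range is limited). The gripper opens to 85 mm and grips with 20 to 120 N. Pads are 22 mm wide; open, the fingers measure 114 mm over their backs; the gripper's body (76 mm by 85 mm) begins 54 mm behind the grasp point. The pads swing forward as they close: fully open they stand 13 mm farther back than shut.
Start: joints at [-1.38, 0.311, 0.014, 1.512, -0.004, 1.319, -0.027], TCP at [0.127, 0.535, 0.25] pointing down, gripper open.
Joint ranges: [-2.7, 2.7], [-0.3, 1.91], [-1.27, 1.3], [0.12, 2.57], [-1.44, 4.58], [0.2, 2.03], [-3.05, 3.05]. Speed limits (rad/s): [2.79, 2.79, 3.14, 3.14, 3.14, 3.14, 3.14].

INTERFACE

Orientations are given as a unit quaternion [w, x, y, z].
In Python, from bench import get_state, read_camera, hand_in, spot_in, trace, mark_of, finger_overhang gives the robot as it stands. The module is installed in compiled form; this text tells all that it offers.
- The arm moves only by the tool send_rows, never from a script. Its argument "rows" is a list of rows, each an object of numbers: "tx", "ty", "tz": the shift along the tool's x, y, z in m; "rx", "ry", "rz": the turn, a rotation vector about the tool's x, y, z in rad; "jaw": the gripper's target within -1 to 1 (fully open at 1, half-way at 0, shut at -1). A call has 1 to 20 rows; each row shifts and turns the commanded pose from where the row before left it, along the tool's axes as they then stand; what a row does not reach is not made up. A row lasts 1/10 s, in which the tool goes at most 50 mm and 8.59 degrees, less where a joint would pass 70% of its speed; a pose out of reach is approached as far as the arm can. A call with a gripper value outside its range is refused whole. The fingers move at their own pace and stop on an object; "grip_force" is the grip in N (left out, the last holds). Time passes only in rows, so rows that do not move let the fingers close. It gives the time, the measured TCP pose, the force and the opening at its end, in the units of the state.
- get_state(): the state, without advancing time (a new reading comes with each control period).
- read_camera(name): name is "side" or "top" or "wrist"; returns a dict with "color" (384x512x3 uint8, blue, green, red), "range_z" (384x512 float32, m along the optical axis (not along the pixel's ray), 0 where there is no reading), "fovy" (degrees; the focal length in pixels is half the picture's height over the tangent of half this angle, whatever the lens; pixels are square), "cx", "cy" (the principal point, pixels), "view" (4x4, takes a point from world to camera coordinates). Camera axes: x right, y down, z forward; pixel columns grow to the right and rows downward; lengths in m; the calibration is good to about 2 mm. A picture is of the moment at which its call begins.
- hand_in(): hands the job in, once; it reports no verdict.
Trained networks look in the newest picture that a camera, given by its name, has taken for a name from the list of things; names that differ only in an ending like _2 or _b are one class to them, and where a whole thing is asked for, a point or a joint stands for the part that bears it (a point fixed in the world has none). Each returns a list of dicts, best first, with "p" (0 to 1); they miss things now and then, are a little off and sometimes report something else, mostly with a low value. They report only what shows in the picture. A call takes as long as a camera call.
- spot_in(camera, label): "box" ([centre column, centre row, width, height] in pixels, round what is visible of it).
- trace(camera, label): "mask" (384x512 bool, what is visible of it) and "box" ([centre column, centre row, width, height] in pixels, round what is visible of it).
- mark_of(camera, label): "location" ([column, row] in pixels: a listed point, or the origin of a listed thing).
The state is a dict: "t": time; "qpos": joint angles; "qvel": joint speeds; "effort": joint torques, N m; "ee_pos": TCP position; "ee_rot": TCP orientation; "force": force on the tool from outside, world axes, zero at the start; "ft_torque": the same for the moment, N m; "grip_width": finger opening in m.
Only numpy, scipy, OpenCV 4.12 (cv2) and the standard library are available. Lean on these libraries where they do the work, as an engineer would, in place of code of your own. Each camera call takes 0.05 s, during which the arm holds its last target.

TASK

Set the opening of the green bench fixture: with a light fingertip on top of its knurled adjuster wheel, roll the wheel, in as many strokes as it needs, until the moving jaw's steel face is level with the thin brass gauge blade standing beside the slide. Move the jaw only by the wheel, never by pushing the jaw; lift or carry nothing, leave the loose things around the fixture where they are, and finish with the hand clear.

Things in the scene. Friction and masses are not known exactly. Their poses are not given: they have to be found in the camera images.
- fixture: Green cast fixture fixed on the bench; bed 130 (x) x 270 (y) x 30 mm. Origin: centre of its underside; y runs along the slide from the wheel end (-y) to the fixed jaw (+y, steel face at y = 110 mm, top 72 mm above the bench), z up. Two green cheeks, 10 mm thick, 50 mm long, tops 86 mm above the bench, stand 28 mm apart either side of the wheel. Place and yaw (to 0.5 rad) vary.
- wheel_axle (a point): Centre of the steel knurled wheel, at x = 0, y = -75 mm on the fixture, 72 mm above the bench when not pressed; axes as the fixture's. The wheel stands upright with its axle along the fixture's x, 24 mm wide, 28 mm in radius over its 24 coarse ridges: its top is 100 mm above the bench, 14 mm above the cheeks.
- slide_rail: Steel rail floating on springs in the bed, 34 mm wide; it carries the wheel and the moving jaw (origin = wheel_axle; axes as the fixture's). Pressed on top, the wheel gives at about 3 N and sinks, rail and jaw with it, 1 mm per further newton, at most 6 mm; it springs back. 2 to 4 mm is a good press for rolling.
- adjuster_wheel (a joint): Turn of the wheel, 0 to 8.5 rad. Grows, and closes the gap, as the top of the wheel is rolled towards the fixture's +y (towards the fixed jaw); rolling it the other way opens the gap. A rack moves the jaw 10 mm per rad. Light friction (about 1 N at the rim) keeps it where it is left.
- jaw: Moving jaw, green with a 4 mm steel face plate, 70 mm wide (x), 30 mm long (y), top 70 mm above the bench; slides along the fixture's y, +y towards the fixed jaw (travel 85 mm). Origin at mid-width on the plane of its steel face (its +y side), 36 mm above the bench. Not to be pushed.
- jaw_face (a point): Edge of the moving jaw's steel face nearest the gauge blade: on the face plane, at the jaw's +x side, 56 mm above the bench; axes as the fixture's. It starts 20 to 60 mm short of (on the -y side of) the blade.
- gauge_mark (a point): Point on the thin upright brass gauge blade, at mid-thickness (4 mm in y, 22 mm in x, top 66 mm above the bench), on a brass foot fixed on the bed at the +x side of the jaws; axes as the fixture's. Its y on the slide varies. The jaw is set when jaw_face and gauge_mark have the same y in the fixture's frame.
- spray_can: Bystander: spray can, 60 mm across, 170 mm tall, loose; origin at the centre of its underside.
- screwdriver: Bystander: screwdriver lying on the bench on the fixture's far side, loose; origin on the bench below its middle.
- glue_jar: Bystander: white jar, 56 mm across, 70 mm tall, loose; origin at the centre of its underside.
- packing_block: Bystander: loose steel packing block 30 x 60 x 20 mm lying on the robot's side of the fixture; origin at the centre of its underside.

How it is judged:
At the end, for the whole second after the job is handed in: The moving jaw's face is within 3 mm of the middle of the gauge blade along the slide, the wheel is at rest, and the four loose things are within 15 mm of where they were (y of jaw_face in the frame of gauge_mark between -0.003 and 0.003 m and velocity of joint adjuster_wheel between -0.05 and 0.05 rad/s and distance of each of spray_can, screwdriver, glue_jar, packing_block from where it was at the start of the episode below 0.015 m); the robot touches nothing.
It fails at once if the moving jaw itself is pushed (over 3 N) (contact force between any of the fingers, the arm and jaw above 3 N).
It fails at once if the wheel is pressed hard (over 30 N) (contact force between any of the fingers, the arm and slide_rail above 30 N).
It fails at once if a loose thing is knocked, carried or lifted (moved over 15 mm) (distance of any of spray_can, screwdriver, glue_jar, packing_block from where it was at the start of the episode above 0.015 m).
It also fails if it takes over 48 s, if anything falls off the work surface, if the arm or the gripper's body presses on something with over 40 N, if the wrist force passes 120 N, or if a joint passes its speed limit or range.

## Working session

There is one attempt and no reset: what is moved stays moved. The work goes in short steps, Python scripts to look and compute and a tool call to move; the robot and the scene stay as the last step left them, time stands still between calls to the robot, and variables do not carry over. Pictures are saved under pics/ and viewed, and the job is handed in when it is done.

Besides the shell and the picture viewer there is one more tool, called as a command line: name --argument value ..., lists and objects as JSON in quotes. send_rows: Moves the arm, as the interface text tells. Its arguments: {"type":"object","properties":{"rows":{"type":"array","items":{"type":"object","properties":{"tx":{"type":"number"},"ty":{"type":"number"},"tz":{"type":"number"},"rx":{"type":"number"},"ry":{"type":"number"},"rz":{"type":"number"},"jaw":{"type":"number"}}}},"grip_force":{"type":"number"}},"required":["rows"]}

```bash
mkdir -p pics; cat > h.py <<'E'
import numpy as np, cv2
from bench import *
def f_of(c): return c["color"].shape[0]/2/np.tan(np.radians(c["fovy"])/2)
def to_world(c,u,v,z):
    f=f_of(c); p=np.array([(u-c["cx"])/f*z,(v-c["cy"])/f*z,z,1]); return (np.linalg.inv(c["view"])@p)[:3]
def at_height(c,u,v,h):
    a=to_world(c,u,v,0.0);b=to_world(c,u,v,1.0);s=(h-a[2])/(b[2]-a[2]);return a+s*(b-a)
def proj(c,P):
    p=c["view"]@np.append(P,1);f=f_of(c);return np.array([f*p[0]/p[2]+c["cx"],f*p[1]/p[2]+c["cy"]])
def cloud(c):
    z=c["range_z"];f=f_of(c);v,u=np.mgrid[:z.shape[0],:z.shape[1]]
    P=np.stack([(u-c["cx"])/f*z,(v-c["cy"])/f*z,z,np.ones_like(z)],-1)@np.linalg.inv(c["view"]).T
    P=P[...,:3];P[z==0]=np.nan;return P
E
python3 - <<'E'
from h import *
s=get_state();print({k:np.round(v,4) for k,v in s.items()})
H={'wheel_axle':.072,'jaw_face':.056,'gauge_mark':.056,'jaw':.036,'fixture':0,'spray_can':0,'screwdriver':0,'glue_jar':0,'packing_block':0}
for n in ["top","side","wrist"]:
    c=read_camera(n);cv2.imwrite(f"pics/{n}0.png",c["color"])
    print(n,c["fovy"],c["cx"],c["cy"],"campos",np.linalg.inv(c["view"])[:3,3].round(3))
    for l,h in H.items():
        m=mark_of(n,l)
        for d in m[:2]: print(l,round(d["p"],2),np.round(d["location"],1),at_height(c,*d["location"],h).round(4))
E
```

```text
{'t': np.float64(0.0), 'qpos': array([-1.3797,  0.3117,  0.014 ,  1.5131, -0.0044,  1.3192, -0.0272]), 'qvel': array([-0.0012, -0.0008, -0.0021,  0.0001,  0.0017,  0.0002, -0.0002]), 'effort': array([-4.00000e-04, -3.79902e+01,  1.45900e-01, -2.30592e+01,
        1.23000e-02,  1.35000e-02, -0.00000e+00]), 'ee_pos': array([0.1267, 0.5345, 0.2492]), 'ee_rot': array([-0.5541,  0.5552,  0.4379, -0.4392]), 'force': array([-0.4467,  0.2267, -0.3953]), 'ft_torque': array([-0.0127,  0.0014, -0.0526]), 'grip_width': np.float64(0.0857)}
top 56.801819290546476 254.6115312811925 193.67279397688918 campos [0.52  0.086 1.039]
wheel_axle 0.93 [285.9 210.6] [0.5516 0.0091 0.072 ]
jaw_face 0.77 [243.3 216.8] [0.5318 0.1251 0.056 ]
gauge_mark 0.6 [249.  226.7] [0.505  0.1086 0.056 ]
gauge_mark 0.54 [232.1 215. ] [0.5359 0.1562 0.056 ]
jaw 0.66 [250.6 228.5] [0.4997 0.1044 0.036 ]
fixture 0.71 [256.2 223.3] [0.5145 0.0891 0.    ]
spray_can 0.64 [156.5 230.2] [0.4864 0.3793 0.    ]
screwdriver 0.76 [241.2 172.2] [0.6635 0.1375 0.    ]
screwdriver 0.54 [331.6 181.9] [ 0.6419 -0.129   0.    ]
glue_jar 0.73 [330.9 177.8] [ 0.654  -0.1268  0.    ]
packing_block 0.52 [255.8 274.9] [0.3663 0.0862 0.    ]
side 54.23079921478548 255.66591099708901 194.15665190896092 campos [0.296 0.731 0.585]
wheel_axle 0.57 [288.  184.5] [0.5458 0.0112 0.072 ]
jaw_face 0.77 [266.7 215.8] [0.552  0.1261 0.056 ]
gauge_mark 0.53 [266.9 227.3] [0.5357 0.1621 0.056 ]
jaw 0.79 [287.5 225. ] [0.5058 0.1138 0.036 ]
fixture 0.67 [286.6 226.3] [0.5198 0.0787 0.    ]
spray_can 0.6 [242.5 331.9] [0.4867 0.3801 0.    ]
spray_can 0.19 [223.5 225.3] [0.6588 0.1389 0.    ]
screwdriver 0.66 [227.3 224.9] [0.6512 0.1338 0.    ]
glue_jar 0.86 [273.1 174.7] [ 0.6383 -0.1192  0.    ]
glue_jar 0.63 [286.9 183.5] [ 0.5855 -0.0933  0.    ]
packing_block 0.67 [350.7 247.6] [0.3634 0.0869 0.    ]
wrist 68.21153588593556 256.32610696579485 193.16618415189595 campos [0.045 0.554 0.374]
```

```bash
python3 - <<'E'
import cv2
a=cv2.imread("pics/top0.png")[120:300,130:370];cv2.imwrite("pics/top0z.png",cv2.resize(a,None,fx=3.3,fy=3.3,interpolation=cv2.INTER_CUBIC))
a=cv2.imread("pics/side0.png")[110:300,190:390];cv2.imwrite("pics/side0z.png",cv2.resize(a,None,fx=3,fy=3,interpolation=cv2.INTER_CUBIC))
E
```

```text
(no output)
```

View pics/top0z.png

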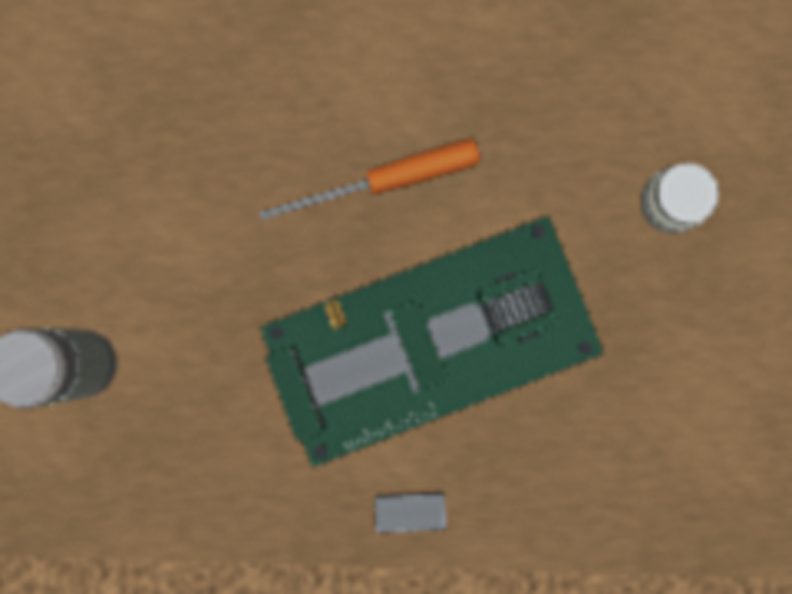

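View pics/side0z.png

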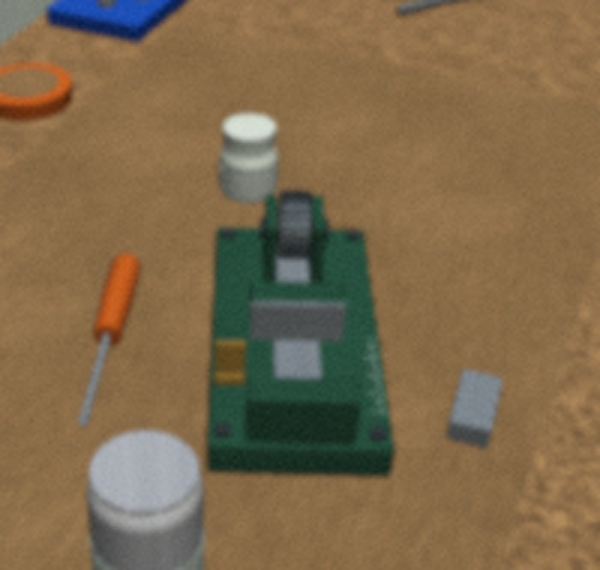

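View pics/side0.png

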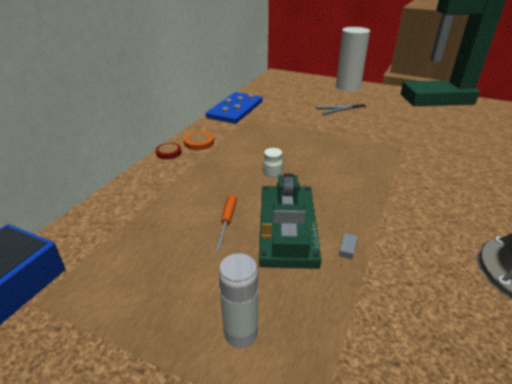

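The top picture shows the fixture's wheel at about pixel (287,211), the jaw at (255,221), and the brass blade at (231,215). The screwdriver and jar lie on the far side, the packing block on the robot's side, and the can beyond the fixed jaw. Next I fit the fixture pose.

```bash
python3 - <<'E'
from h import *
for n in ["top","side"]:
    c=read_camera(n);P=cloud(c)
    col=c["color"].astype(int);hsv=cv2.cvtColor(c["color"],cv2.COLOR_BGR2HSV)
    g=(hsv[...,0]>60)&(hsv[...,0]<95)&(hsv[...,1]>90)
    reg=g&(np.abs(P[...,0]-.52)<.2)&(np.abs(P[...,1]-.09)<.2)&(P[...,2]>.02)
    t=reg&(np.abs(P[...,2]-.03)<.006)
    print(n,reg.sum(),t.sum(), "z hist",np.nanmedian(P[t][:,2]))
    xy=(P[t][:,:2]*1000).astype(np.float32)
    r=cv2.minAreaRect(xy);print(r)
    # wheel top
    q=np.nan_to_num(P);w=(np.hypot(q[...,0]-.55,q[...,1]-.01)<.04)&(q[...,2]>.09);print("wheeltop",w.sum(),P[w].mean(0) if w.any() else None, P[w].max(0) if w.any() else None)
    # brass
    b=(hsv[...,0]>15)&(hsv[...,0]<32)&(hsv[...,1]>150)&(np.hypot(q[...,0]-.53,q[...,1]-.155)<.03)
    print("brass",b.sum(),np.argwhere(b).mean(0),P[b].mean(0), np.sort(P[b][:,2]).round(3)[::4])
    for l in ["gauge_mark","jaw","wheel_axle"]:
        for d in spot_in(n,l)[:2]: print(l,round(d["p"],2),np.round(d["box"],1))
E
```

```text
top 2826 2297 z hist 0.030196827398864867
((516.945068359375, 77.20458221435547), (123.80725860595703, 262.4582214355469), 22.533477783203125)
wheeltop 140 [0.54637318 0.00923909 0.09647954] [0.56361109 0.03175967 0.1047579 ]
brass 2 [216.5 232. ] [0.53171987 0.15626359 0.05724801] [0.049]
gauge_mark 0.52 [258.9 224.1  76.3  37.5]
jaw 0.83 [262.6 226.2  34.5  28.3]
wheel_axle 0.56 [259.  222.8  73.   39.2]
side 2851 1699 z hist 0.027681312308847628
((516.7290649414062, 82.53309631347656), (123.55177307128906, 266.54913330078125), 22.497556686401367)
wheeltop 87 [0.54504932 0.01602577 0.09497575] [0.5609049 0.0297534 0.0997099]
brass 103 [230.31067961 266.2815534 ] [0.53650372 0.16346994 0.04813519] [0.031 0.034 0.035 0.036 0.036 0.037 0.038 0.039 0.04  0.042 0.044 0.046
 0.048 0.049 0.049 0.051 0.053 0.054 0.055 0.057 0.059 0.06  0.061 0.062
 0.063 0.064]
gauge_mark 0.61 [263.2 231.8  11.8  14.5]
gauge_mark 0.23 [289.  205.1  35.   57.6]
jaw 0.57 [289.1 213.2  31.2  22.3]
wheel_axle 0.8 [289.9 205.2  34.5  67.5]
```

```bash
python3 - <<'E'
from h import *
from scipy.spatial.transform import Rotation as R
s=get_state();q=s["ee_rot"];r=R.from_quat([q[1],q[2],q[3],q[0]]);M=r.as_matrix()
print(s["t"],s["ee_pos"],"cols x,y,z\n",M.round(3)); print(finger_overhang if not callable(finger_overhang) else finger_overhang())
c=read_camera("wrist");print("cam axes in world (rows)\n",c["view"][:3,:3].round(3))
V=np.linalg.inv(c["view"]);print("cam in tool",M.T@(V[:3,3]-s["ee_pos"]), "cam z in tool",M.T@V[:3,2])
cv2.imwrite("pics/wrist0.png",c["color"])
a=np.radians(22.5);fy=np.array([-np.sin(a),np.cos(a),0]);
for sg in (1,-1):
    y=np.array([0,0,-1.]);x=sg*fy;z=np.cross(x,y);T=np.stack([x,y,z],1)
    rv=(r.inv()*R.from_matrix(T)).as_rotvec();print(sg,"tool rotvec needed",rv.round(4),"z",z.round(3))
E
```

```text
1.9 [0.12682729 0.53519626 0.2503085 ] cols x,y,z
 [[ 0.231  0.    -0.973]
 [ 0.973  0.     0.231]
 [ 0.    -1.    -0.   ]]
0.019
cam axes in world (rows)
 [[ 0.231  0.973 -0.   ]
 [ 0.92  -0.218  0.327]
 [ 0.318 -0.076 -0.945]]
cam in tool [-0.00086749 -0.12391471  0.0841523 ] cam z in tool [-1.67927815e-04  9.45082141e-01 -3.26832861e-01]
1 tool rotvec needed [ 0.     -0.6254  0.    ] z [-0.924 -0.383 -0.   ]
-1 tool rotvec needed [-0.      2.5162  0.    ] z [0.924 0.383 0.   ]
```

View pics/wrist0.png

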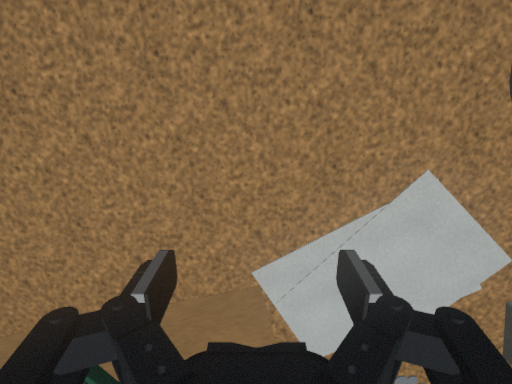

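send_rows --rows '[{"tx":-0.0276,"tz":-0.0353,"jaw":-1},{"tx":-0.0276,"tz":-0.0353,"jaw":-1},{"tx":-0.0276,"tz":-0.0353,"jaw":-1},{"tx":-0.0276,"tz":-0.0353,"jaw":-1},{"tx":-0.0276,"tz":-0.0353,"jaw":-1},{"tx":-0.0276,"tz":-0.0353,"jaw":-1},{"tx":-0.0276,"tz":-0.0353,"jaw":-1},{"tx":-0.0276,"tz":-0.0353,"jaw":-1},{"tx":-0.0276,"tz":-0.0353,"jaw":-1},{"tx":-0.0276,"tz":-0.0353,"jaw":-1},{"tx":-0.0276,"tz":-0.0353,"jaw":-1},{"tx":-0.0276,"tz":-0.0353,"jaw":-1},{"tx":-0.0276,"tz":-0.0353,"jaw":-1},{"tx":-0.0276,"tz":-0.0353,"jaw":-1},{"tx":-0.0276,"tz":-0.0353,"jaw":-1}]' --grip_force 20

```text
invalid input
```

send_rows --rows '[{"ry":0.148,"ty":0.003},{"ry":0.148,"ty":0.003},{"ry":0.148,"ty":0.003},{"ry":0.148,"ty":0.003},{"ry":0.148,"ty":0.003},{"ry":0.148,"ty":0.003},{"ry":0.148,"ty":0.003},{"ry":0.148,"ty":0.003},{"ry":0.148,"ty":0.003},{"ry":0.148,"ty":0.003},{"ry":0.148,"ty":0.003},{"ry":0.148,"ty":0.003},{"ry":0.148,"ty":0.003},{"ry":0.148,"ty":0.003},{"ry":0.148,"ty":0.003},{"ry":0.148,"ty":0.003},{"ry":0.148,"ty":0.003}]'

```text
invalid input
```

send_rows --rows '[{"tx":-0.0276,"ty":0,"tz":-0.0353,"rx":0,"ry":0,"rz":0,"jaw":-1}]' --grip_force 20

```text
t: 2.05
ee_pos: [0.1491, 0.504, 0.2498]
ee_rot: [0.554, -0.55, -0.441, 0.442]
force: [0.5, -0.5, -0.2]
grip_width: 0.0736
```

All seven keys are required. Fourteen rows are left for the traverse.

send_rows --rows '[{"tx":-0.0276,"ty":0,"tz":-0.0353,"rx":0,"ry":0,"rz":0,"jaw":-1},{"tx":-0.0276,"ty":0,"tz":-0.0353,"rx":0,"ry":0,"rz":0,"jaw":-1},{"tx":-0.0276,"ty":0,"tz":-0.0353,"rx":0,"ry":0,"rz":0,"jaw":-1},{"tx":-0.0276,"ty":0,"tz":-0.0353,"rx":0,"ry":0,"rz":0,"jaw":-1},{"tx":-0.0276,"ty":0,"tz":-0.0353,"rx":0,"ry":0,"rz":0,"jaw":-1},{"tx":-0.0276,"ty":0,"tz":-0.0353,"rx":0,"ry":0,"rz":0,"jaw":-1},{"tx":-0.0276,"ty":0,"tz":-0.0353,"rx":0,"ry":0,"rz":0,"jaw":-1},{"tx":-0.0276,"ty":0,"tz":-0.0353,"rx":0,"ry":0,"rz":0,"jaw":-1},{"tx":-0.0276,"ty":0,"tz":-0.0353,"rx":0,"ry":0,"rz":0,"jaw":-1},{"tx":-0.0276,"ty":0,"tz":-0.0353,"rx":0,"ry":0,"rz":0,"jaw":-1},{"tx":-0.0276,"ty":0,"tz":-0.0353,"rx":0,"ry":0,"rz":0,"jaw":-1},{"tx":-0.0276,"ty":0,"tz":-0.0353,"rx":0,"ry":0,"rz":0,"jaw":-1},{"tx":-0.0276,"ty":0,"tz":-0.0353,"rx":0,"ry":0,"rz":0,"jaw":-1},{"tx":-0.0276,"ty":0,"tz":-0.0353,"rx":0,"ry":0,"rz":0,"jaw":-1}]' --grip_force 20

```text
t: 3.45
ee_pos: [0.5476, 0.009, 0.2505]
ee_rot: [-0.554, 0.555, 0.439, -0.438]
force: [0.9, 0.6, 0.3]
grip_width: -0.0001
```

send_rows --rows '[{"tx":0,"ty":0.003,"tz":0,"rx":0,"ry":0.148,"rz":0,"jaw":-1},{"tx":0,"ty":0.003,"tz":0,"rx":0,"ry":0.148,"rz":0,"jaw":-1},{"tx":0,"ty":0.003,"tz":0,"rx":0,"ry":0.148,"rz":0,"jaw":-1},{"tx":0,"ty":0.003,"tz":0,"rx":0,"ry":0.148,"rz":0,"jaw":-1},{"tx":0,"ty":0.003,"tz":0,"rx":0,"ry":0.148,"rz":0,"jaw":-1},{"tx":0,"ty":0.003,"tz":0,"rx":0,"ry":0.148,"rz":0,"jaw":-1},{"tx":0,"ty":0.003,"tz":0,"rx":0,"ry":0.148,"rz":0,"jaw":-1},{"tx":0,"ty":0.003,"tz":0,"rx":0,"ry":0.148,"rz":0,"jaw":-1},{"tx":0,"ty":0.003,"tz":0,"rx":0,"ry":0.148,"rz":0,"jaw":-1},{"tx":0,"ty":0.003,"tz":0,"rx":0,"ry":0.148,"rz":0,"jaw":-1},{"tx":0,"ty":0.003,"tz":0,"rx":0,"ry":0.148,"rz":0,"jaw":-1},{"tx":0,"ty":0.003,"tz":0,"rx":0,"ry":0.148,"rz":0,"jaw":-1},{"tx":0,"ty":0.003,"tz":0,"rx":0,"ry":0.148,"rz":0,"jaw":-1},{"tx":0,"ty":0.003,"tz":0,"rx":0,"ry":0.148,"rz":0,"jaw":-1},{"tx":0,"ty":0.003,"tz":0,"rx":0,"ry":0.148,"rz":0,"jaw":-1},{"tx":0,"ty":0.003,"tz":0,"rx":0,"ry":0.148,"rz":0,"jaw":-1},{"tx":0,"ty":0.003,"tz":0,"rx":0,"ry":0.148,"rz":0,"jaw":-1}]' --grip_force 20

```text
t: 5.15
ee_pos: [0.5466, 0.0106, 0.1992]
ee_rot: [0.587, -0.587, 0.394, -0.394]
force: [0.1, -0.2, 0.4]
grip_width: -0.0004
```

```bash
cat > look.py <<'E'
from h import *
import sys
from scipy.spatial.transform import Rotation as R
tag=sys.argv[1]
s=get_state();q=s["ee_rot"];M=R.from_quat([q[1],q[2],q[3],q[0]]).as_matrix()
print(s["t"],s["ee_pos"].round(4),"F",s["force"].round(2),"gw",s["grip_width"].round(4),"q",s["qpos"].round(3));print(M.round(3))
c=read_camera("wrist");cv2.imwrite(f"pics/w{tag}.png",c["color"]);np.savez(f"w{tag}.npz",**c)
for l,h in {'wheel_axle':.072,'jaw_face':.056,'gauge_mark':.056,'jaw':.036,'fixture':0}.items():
    for d in mark_of("wrist",l)[:2]:
        print(l,round(d["p"],2),np.round(d["location"],1),at_height(c,*d["location"],h).round(4))
E
python3 look.py 1
```

```text
Traceback (most recent call last):
  File "look.py", line 6, in <module>
    print(s["t"],s["ee_pos"].round(4),"F",s["force"].round(2),"gw",s["grip_width"].round(4),"q",s["qpos"].round(3));print(M.round(3))
                                                                   ^^^^^^^^^^^^^^^^^^^^^
AttributeError: 'float' object has no attribute 'round'
```

```bash
sed -i 's/s\["grip_width"\].round(4)/round(float(s["grip_width"]),4)/' look.py; python3 look.py 1
```

```text
5.15 [0.5466 0.0106 0.1992] F [ 0.15 -0.17  0.42] gw -0.0004 q [-0.786  0.501  1.057  1.63  -0.453  1.279 -0.831]
[[ 0.378  0.     0.926]
 [-0.926  0.     0.378]
 [-0.    -1.     0.   ]]
wheel_axle 0.96 [259.1 189.6] [0.5486 0.0077 0.072 ]
wheel_axle 0.74 [146.2 150.6] [0.5444 0.1148 0.072 ]
jaw_face 0.81 [144.9 151.2] [0.5382 0.1205 0.056 ]
gauge_mark 0.83 [104.8 147. ] [0.5278 0.1566 0.056 ]
gauge_mark 0.2 [149.6 265.8] [0.4172 0.083  0.056 ]
jaw 0.65 [159.1 182.7] [0.5047 0.1038 0.036 ]
fixture 0.73 [194.1 174. ] [0.5156 0.0763 0.    ]
```

View pics/w1.png

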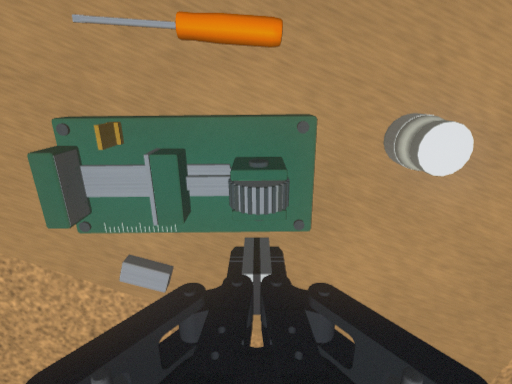

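```bash
python3 - <<'E'
import cv2
a=cv2.imread("pics/w1.png")[105:240,75:195];cv2.imwrite("pics/w1z.png",cv2.resize(a,None,fx=5,fy=4.4,interpolation=cv2.INTER_CUBIC))
E
```

```text
(no output)
```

View pics/w1z.png

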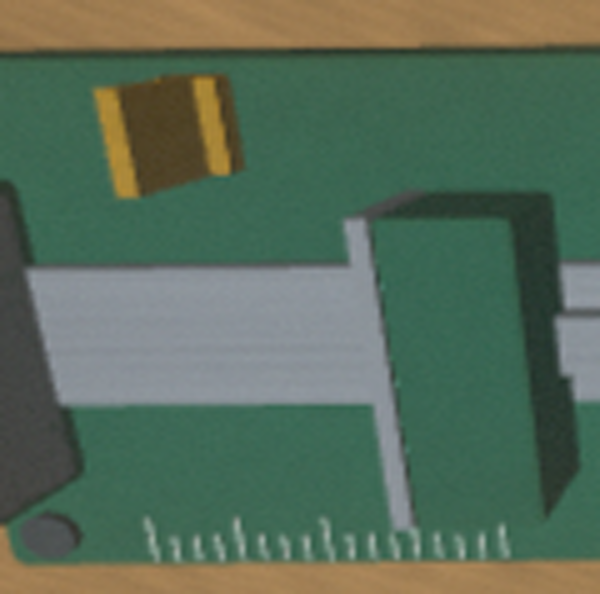

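```bash
python3 - <<'E'
from h import *
c=np.load("w1.npz")
Z=lambda u,v,h: at_height(c,75+u/5-.4,105+v/4.4-.4,h)
a=np.radians(22.3);fy=np.array([-np.sin(a),np.cos(a),0]);fx=np.array([np.cos(a),np.sin(a),0])
A=Z(345,220,.07);B=Z(397,530,.07);d=A-B;print("jaw edge",A,B,np.linalg.norm(d),"yaw",np.degrees(np.arctan2(d[1],d[0])))
b1=(Z(95,90,.066)+Z(120,88,.066))/2;b2=(Z(115,198,.066)+Z(137,195,.066))/2;d=b1-b2;print("blade",b1,b2,np.linalg.norm(d),"yaw",np.degrees(np.arctan2(d[1],d[0])))
print("gap",((b1+b2)/2-A)@fy, "x off",((b1+b2)/2-A)@fx, (A-B)@fy)
# bed far edge: zoom (0,50)-(600,45)
p=at_height(c,60,116,.03);q=at_height(c,312,116,.03);d=p-q;print("bed edge",np.degrees(np.arctan2(-d[0],d[1])))
P=cloud(c)
m=(c["color"][...,0]>=0)&(np.abs(P[...,2]-.03)<.004)
hsv=cv2.cvtColor(c["color"],cv2.COLOR_BGR2HSV);g=m&(hsv[...,0]>60)&(hsv[...,0]<95)&(hsv[...,1]>80)
r=cv2.minAreaRect((P[g][:,:2]*1000).astype(np.float32));print(r)
q=np.nan_to_num(P);w=(np.hypot(q[...,0]-.547,q[...,1]-.01)<.04)&(q[...,2]>.088);print("wheel",w.sum(),P[w].max(0),P[w].min(0),P[w].mean(0),"median y along",np.percentile(P[w]@fy,[2,50,98]),"x",np.percentile(P[w]@fx,[2,50,98]))
t=np.array([.5466,.0106,0]);print("tcp",t@fx,t@fy)
E
```

```text
jaw edge [0.53932962 0.11662403 0.07      ] [0.47492445 0.0891338  0.07      ] 0.07002670095374489 yaw 23.11436781419498
blade [0.54806803 0.16364596 0.066     ] [0.52769075 0.15603178 0.066     ] 0.02175336774541479 yaw 20.48870781889281
gap 0.040533090731214076 x off 0.015056373934403374 0.000995283976802923
bed edge 22.199690575579673
((519.0077514648438, 77.39319610595703), (126.72555541992188, 267.2786865234375), 22.672170639038086)
wheel 25960 [0.57293025 0.04985295 0.27498329] [ 0.52376492 -0.02884712  0.08800706] [0.55465741 0.01296051 0.23694837] median y along [-0.23581953 -0.19869648 -0.16085219] x [0.5005965  0.52058643 0.52768605]
tcp 0.509741867360676 -0.19760351378366486
```

send_rows --rows '[{"tx":0.005,"ty":0.025,"tz":0,"rx":0,"ry":0,"rz":0,"jaw":-1},{"tx":0.005,"ty":0.025,"tz":0,"rx":0,"ry":0,"rz":0,"jaw":-1},{"tx":0.005,"ty":0.022,"tz":0,"rx":0,"ry":0,"rz":0,"jaw":-1},{"tx":0,"ty":0.004,"tz":0,"rx":0,"ry":0,"rz":0,"jaw":-1},{"tx":0,"ty":0.004,"tz":0,"rx":0,"ry":0,"rz":0,"jaw":-1},{"tx":0,"ty":0.003,"tz":0,"rx":0,"ry":0,"rz":0,"jaw":-1},{"tx":0,"ty":0,"tz":0,"rx":0,"ry":0,"rz":0,"jaw":-1}]' --grip_force 20

```text
t: 6.15
ee_pos: [0.5531, -0.0037, 0.1175]
ee_rot: [0.588, -0.588, 0.392, -0.393]
force: [-0.6, -0.2, 3.7]
grip_width: 0.0002
```

send_rows --rows '[{"tx":-0.0035,"ty":0,"tz":0,"rx":0,"ry":0,"rz":0,"jaw":-1},{"tx":-0.0035,"ty":0,"tz":0,"rx":0,"ry":0,"rz":0,"jaw":-1},{"tx":-0.0035,"ty":0,"tz":0,"rx":0,"ry":0,"rz":0,"jaw":-1},{"tx":-0.0035,"ty":0,"tz":0,"rx":0,"ry":0,"rz":0,"jaw":-1}]' --grip_force 20

```text
t: 6.55
ee_pos: [0.5474, 0.0096, 0.1169]
ee_rot: [0.588, -0.588, 0.392, -0.393]
force: [-0.7, -1.2, 4.9]
grip_width: -0.0
```

send_rows --rows '[{"tx":-0.0035,"ty":0,"tz":0,"rx":0,"ry":0,"rz":0,"jaw":-1},{"tx":-0.0035,"ty":0,"tz":0,"rx":0,"ry":0,"rz":0,"jaw":-1},{"tx":-0.0035,"ty":0,"tz":0,"rx":0,"ry":0,"rz":0,"jaw":-1},{"tx":-0.0035,"ty":0,"tz":0,"rx":0,"ry":0,"rz":0,"jaw":-1},{"tx":0,"ty":0,"tz":0,"rx":0,"ry":0,"rz":0,"jaw":-1}]' --grip_force 20

```text
t: 7.05
ee_pos: [0.5413, 0.0243, 0.1161]
ee_rot: [0.589, -0.588, 0.393, -0.392]
force: [-0.5, 1.8, 3.9]
grip_width: -0.0
```

```bash
python3 look.py 2
```

```text
7.05 [0.5413 0.0243 0.1161] F [-0.47  1.78  3.92] gw -0.0 q [-0.771  0.578  0.993  1.749 -0.537  1.114 -0.781]
[[ 0.385 -0.001  0.923]
 [-0.923  0.002  0.385]
 [-0.002 -1.     0.   ]]
wheel_axle 0.73 [285.2 229.7] [0.5494 0.0063 0.072 ]
jaw_face 0.81 [110.9 175.7] [0.5341 0.1266 0.056 ]
gauge_mark 0.75 [473.  154.1] [ 0.6399 -0.0889  0.056 ]
gauge_mark 0.69 [ 66.1 167.1] [0.5285 0.1556 0.056 ]
jaw 0.94 [131.4 212.2] [0.5019 0.1128 0.036 ]
fixture 0.98 [193.3 197.8] [ 0.5164  0.0749 -0.    ]
```

View pics/w2.png

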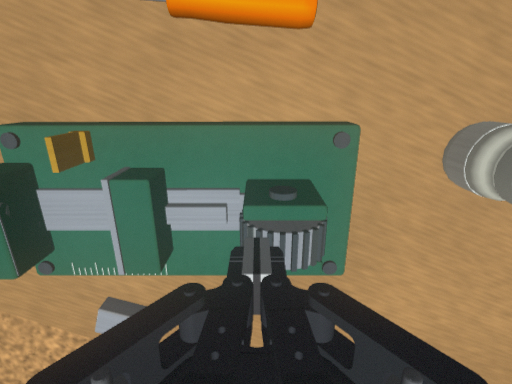

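send_rows --rows '[{"tx":0,"ty":-0.01,"tz":0,"rx":0,"ry":0,"rz":0,"jaw":-1},{"tx":0.004,"ty":0,"tz":0,"rx":0,"ry":0,"rz":0,"jaw":-1},{"tx":0.012,"ty":0,"tz":0,"rx":0,"ry":0,"rz":0,"jaw":-1},{"tx":0.012,"ty":0,"tz":0,"rx":0,"ry":0,"rz":0,"jaw":-1},{"tx":0,"ty":0.004,"tz":0,"rx":0,"ry":0,"rz":0,"jaw":-1},{"tx":0,"ty":0.003,"tz":0,"rx":0,"ry":0,"rz":0,"jaw":-1},{"tx":0,"ty":0.003,"tz":0,"rx":0,"ry":0,"rz":0,"jaw":-1},{"tx":-0.0035,"ty":0,"tz":0,"rx":0,"ry":0,"rz":0,"jaw":-1},{"tx":-0.0035,"ty":0,"tz":0,"rx":0,"ry":0,"rz":0,"jaw":-1},{"tx":-0.0035,"ty":0,"tz":0,"rx":0,"ry":0,"rz":0,"jaw":-1},{"tx":-0.0035,"ty":0,"tz":0,"rx":0,"ry":0,"rz":0,"jaw":-1},{"tx":-0.0035,"ty":0,"tz":0,"rx":0,"ry":0,"rz":0,"jaw":-1},{"tx":-0.0035,"ty":0,"tz":0,"rx":0,"ry":0,"rz":0,"jaw":-1},{"tx":-0.0035,"ty":0,"tz":0,"rx":0,"ry":0,"rz":0,"jaw":-1},{"tx":-0.0035,"ty":0,"tz":0,"rx":0,"ry":0,"rz":0,"jaw":-1},{"tx":0,"ty":0,"tz":0,"rx":0,"ry":0,"rz":0,"jaw":-1}]' --grip_force 20

```text
t: 8.95
ee_pos: [0.5405, 0.0244, 0.1159]
ee_rot: [0.589, -0.588, 0.393, -0.391]
force: [-3.3, 1.7, 4.6]
grip_width: 0.0002
```

```bash
python3 look.py 3
```

```text
8.95 [0.5405 0.0244 0.1159] F [-3.28  1.68  4.57] gw 0.0002 q [-0.771  0.578  0.993  1.75  -0.537  1.115 -0.78 ]
[[ 0.385 -0.003  0.923]
 [-0.923  0.003  0.385]
 [-0.003 -1.    -0.001]]
wheel_axle 0.66 [284. 228.] [0.5494 0.0078 0.072 ]
wheel_axle 0.63 [191.8 194.9] [0.548  0.0707 0.072 ]
jaw_face 0.7 [ 91.4 171.7] [0.531  0.1394 0.056 ]
gauge_mark 0.73 [ 67.  164.8] [0.5294 0.1554 0.056 ]
jaw 0.92 [117.1 212.4] [0.4965 0.1232 0.036 ]
fixture 0.61 [192.8 196.9] [0.5161 0.0757 0.    ]
```

View pics/w3.png

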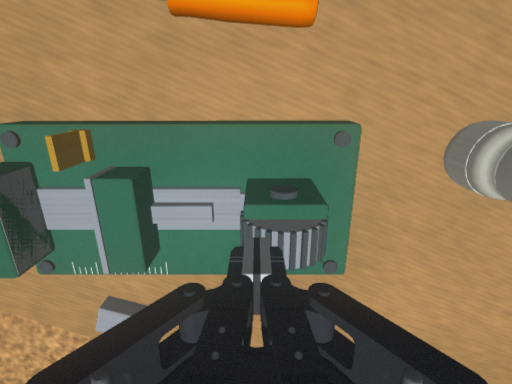

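```bash
python3 - <<'E'
import cv2
for n in (2,3):
    a=cv2.imread(f"pics/w{n}.png")[120:240,30:150];cv2.imwrite(f"pics/w{n}z.png",cv2.resize(a,None,fx=5,fy=4.8,interpolation=cv2.INTER_CUBIC))
E
```

```text
(no output)
```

View pics/w3z.png

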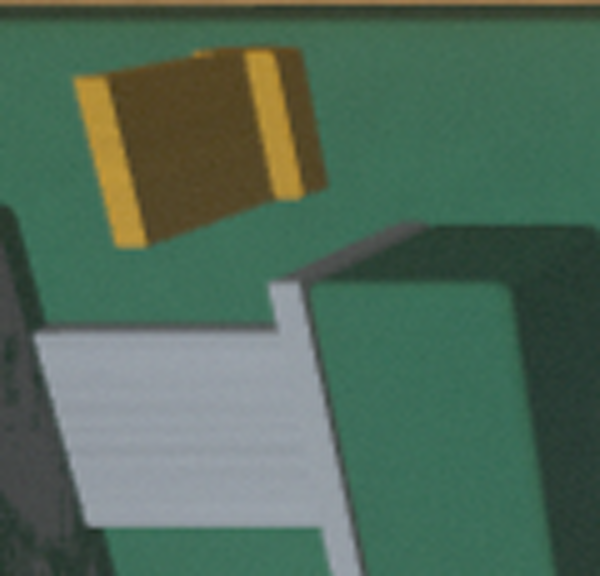

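```bash
python3 - <<'E'
from h import *
c=np.load("w3.npz")
Z=lambda u,v,h: at_height(c,30+u/5-.4,120+v/4.8-.4,h)
a=np.radians(22.4);fy=np.array([-np.sin(a),np.cos(a),0]);fx=np.array([np.cos(a),np.sin(a),0])
for h in (.066,):
    b=[Z(*p,h) for p in ((73,77),(106,74),(116,248),(147,245))];bm=sum(b)/4
    print(bm,[(x@fy).round(4) for x in b],(b[0]-b[2])@fx)
for hj in (.066,.067,.070): print(hj,(bm-Z(268,284,hj))@fy,(bm-Z(268,284,hj))@fx)
E
```

```text
[0.53787578 0.16000292 0.066     ] [np.float64(-0.055), np.float64(-0.0591), np.float64(-0.055), np.float64(-0.0591)] 0.022310649310395187
0.066 0.016305635090779265 0.016213098678964154
0.067 0.016944447949420727 0.015917976978195685
0.07 0.018860886525345035 0.015032611875890483
```

send_rows --rows '[{"tx":0,"ty":-0.01,"tz":0,"rx":0,"ry":0,"rz":0,"jaw":-1},{"tx":0.004,"ty":0,"tz":0,"rx":0,"ry":0,"rz":0,"jaw":-1},{"tx":0.012,"ty":0,"tz":0,"rx":0,"ry":0,"rz":0,"jaw":-1},{"tx":0.012,"ty":0,"tz":0,"rx":0,"ry":0,"rz":0,"jaw":-1},{"tx":0,"ty":0.004,"tz":0,"rx":0,"ry":0,"rz":0,"jaw":-1},{"tx":0,"ty":0.003,"tz":0,"rx":0,"ry":0,"rz":0,"jaw":-1},{"tx":0,"ty":0.003,"tz":0,"rx":0,"ry":0,"rz":0,"jaw":-1},{"tx":-0.0035,"ty":0,"tz":0,"rx":0,"ry":0,"rz":0,"jaw":-1},{"tx":-0.0035,"ty":0,"tz":0,"rx":0,"ry":0,"rz":0,"jaw":-1},{"tx":-0.0035,"ty":0,"tz":0,"rx":0,"ry":0,"rz":0,"jaw":-1},{"tx":-0.0035,"ty":0,"tz":0,"rx":0,"ry":0,"rz":0,"jaw":-1},{"tx":-0.0035,"ty":0,"tz":0,"rx":0,"ry":0,"rz":0,"jaw":-1},{"tx":-0.0035,"ty":0,"tz":0,"rx":0,"ry":0,"rz":0,"jaw":-1},{"tx":-0.0035,"ty":0,"tz":0,"rx":0,"ry":0,"rz":0,"jaw":-1},{"tx":-0.0035,"ty":0,"tz":0,"rx":0,"ry":0,"rz":0,"jaw":-1},{"tx":0,"ty":0,"tz":0,"rx":0,"ry":0,"rz":0,"jaw":-1},{"tx":0,"ty":-0.01,"tz":0,"rx":0,"ry":0,"rz":0,"jaw":-1},{"tx":0,"ty":-0.01,"tz":0,"rx":0,"ry":0,"rz":0,"jaw":-1},{"tx":0,"ty":0,"tz":0,"rx":0,"ry":0,"rz":0,"jaw":-1}]' --grip_force 20

```text
t: 11.15
ee_pos: [0.5432, 0.022, 0.1381]
ee_rot: [0.589, -0.587, 0.392, -0.394]
force: [0.9, -1.1, 0.2]
grip_width: 0.0001
```

```bash
python3 look.py 4;python3 - <<'E'
import cv2
for n in (4,):
    a=cv2.imread(f"pics/w{n}.png")[120:240,30:150];cv2.imwrite(f"pics/w{n}z.png",cv2.resize(a,None,fx=5,fy=4.8,interpolation=cv2.INTER_CUBIC))
E
```

```text
11.15 [0.5432 0.022  0.1381] F [ 0.94 -1.11  0.22] gw 0.0001 q [-0.784  0.554  1.015  1.724 -0.512  1.151 -0.798]
[[ 0.383  0.004  0.924]
 [-0.924  0.     0.383]
 [ 0.001 -1.     0.004]]
jaw_face 0.72 [ 90.6 166.2] [0.5281 0.1482 0.056 ]
gauge_mark 0.76 [ 82.3 163.6] [0.5277 0.1543 0.056 ]
jaw 0.72 [113.5 202.1] [0.4953 0.1329 0.036 ]
fixture 0.98 [195.5 191.8] [0.5166 0.0741 0.    ]
```

View pics/w4z.png

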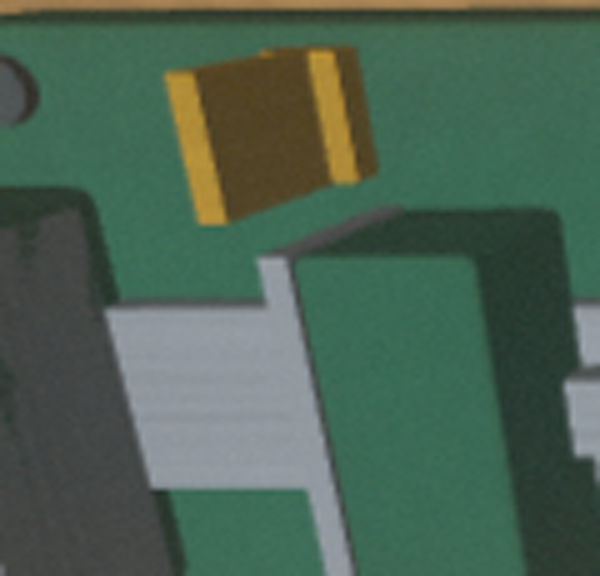

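```bash
python3 - <<'E'
from h import *
c=np.load("w4.npz")
Z=lambda u,v,h: at_height(c,30+u/5-.4,120+v/4.8-.4,h)
a=np.radians(22.5);fy=np.array([-np.sin(a),np.cos(a),0]);fx=np.array([np.cos(a),np.sin(a),0])
b=[Z(*p,.066) for p in ((164,74),(194,70),(199,225),(229,222))];bm=sum(b)/4
print(bm,[(x@fy).round(4) for x in b],(b[0]-b[2])@fx)
J=Z(258,258,.070);print((bm-J)@fy,(bm-J)@fx)
P=cloud(c)
# depth check: heights near jaw steel top and blade top, gap
for nm,u,v in (("steel",268,264),("blade",197,150),("blade2",190,110),("jawtop",380,320)):
    uu,vv=int(30+u/5),int(120+v/4.8);print(nm,P[vv,uu].round(4))
E
```

```text
[0.53782727 0.15983296 0.066     ] [np.float64(-0.056), np.float64(-0.0602), np.float64(-0.0561), np.float64(-0.0604)] 0.02201133660215543
0.007796193726738224 0.015224955433132525
steel [0.526  0.1455 0.0699]
blade [0.5378 0.1595 0.0665]
blade2 [0.5437 0.1615 0.0661]
jawtop [0.5243 0.1286 0.0703]
```

send_rows --rows '[{"tx":0.012,"ty":0,"tz":0,"rx":0,"ry":0,"rz":0,"jaw":-1},{"tx":0.012,"ty":0.01,"tz":0,"rx":0,"ry":0,"rz":0,"jaw":-1},{"tx":0,"ty":0.004,"tz":0,"rx":0,"ry":0,"rz":0,"jaw":-1},{"tx":0,"ty":0.003,"tz":0,"rx":0,"ry":0,"rz":0,"jaw":-1},{"tx":0,"ty":0.003,"tz":0,"rx":0,"ry":0,"rz":0,"jaw":-1},{"tx":0,"ty":0,"tz":0,"rx":0,"ry":0,"rz":0,"jaw":-1},{"tx":-0.0025,"ty":0,"tz":0,"rx":0,"ry":0,"rz":0,"jaw":-1},{"tx":-0.0025,"ty":0,"tz":0,"rx":0,"ry":0,"rz":0,"jaw":-1},{"tx":-0.0025,"ty":0,"tz":0,"rx":0,"ry":0,"rz":0,"jaw":-1},{"tx":-0.0025,"ty":0,"tz":0,"rx":0,"ry":0,"rz":0,"jaw":-1},{"tx":-0.0025,"ty":0,"tz":0,"rx":0,"ry":0,"rz":0,"jaw":-1},{"tx":-0.0025,"ty":0,"tz":0,"rx":0,"ry":0,"rz":0,"jaw":-1},{"tx":-0.0025,"ty":0,"tz":0,"rx":0,"ry":0,"rz":0,"jaw":-1},{"tx":-0.0025,"ty":0,"tz":0,"rx":0,"ry":0,"rz":0,"jaw":-1},{"tx":0,"ty":0,"tz":0,"rx":0,"ry":0,"rz":0,"jaw":-1},{"tx":0,"ty":-0.01,"tz":0,"rx":0,"ry":0,"rz":0,"jaw":-1},{"tx":0,"ty":-0.01,"tz":0,"rx":0,"ry":0,"rz":0,"jaw":-1},{"tx":0,"ty":0,"tz":0,"rx":0,"ry":0,"rz":0,"jaw":-1}]' --grip_force 20

```text
t: 13.25
ee_pos: [0.5449, 0.0186, 0.1381]
ee_rot: [0.589, -0.587, 0.391, -0.394]
force: [0.3, -0.1, 0.6]
grip_width: -0.0
```

```bash
python3 look.py 5;python3 - <<'E'
import cv2
for n in (5,):
    a=cv2.imread(f"pics/w{n}.png")[120:240,30:150];cv2.imwrite(f"pics/w{n}z.png",cv2.resize(a,None,fx=5,fy=4.8,interpolation=cv2.INTER_CUBIC))
E
```

```text
13.25 [0.5449 0.0186 0.1381] F [ 0.29 -0.1   0.63] gw -0.0 q [-0.774  0.557  1.014  1.72  -0.514  1.153 -0.791]
[[ 0.383  0.004  0.924]
 [-0.924  0.     0.383]
 [ 0.001 -1.     0.004]]
wheel_axle 0.97 [270.9 218.4] [0.5484 0.0075 0.072 ]
jaw_face 0.77 [ 76.  170.4] [0.5223 0.1542 0.056 ]
jaw_face 0.48 [ 76.7 161.4] [0.5294 0.1551 0.056 ]
gauge_mark 0.81 [ 75.7 162.6] [0.5282 0.1556 0.056 ]
jaw 0.57 [ 98.7 204.6] [0.4899 0.1406 0.036 ]
fixture 0.85 [189.3 193.8] [0.514  0.0756 0.    ]
```

View pics/w5z.png

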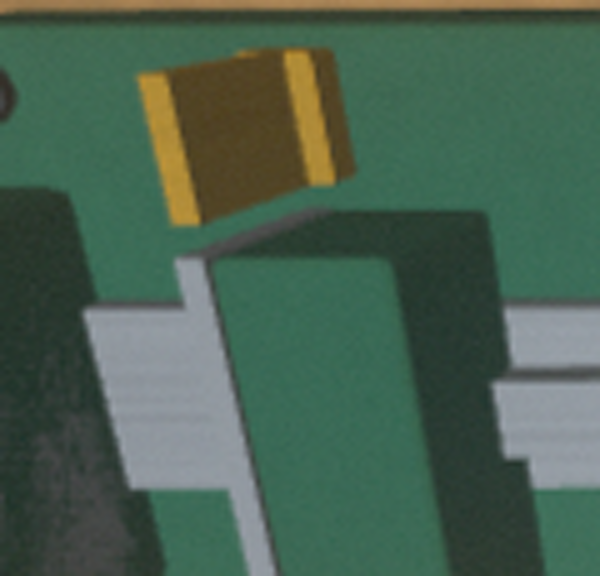

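```bash
python3 - <<'E'
from h import *
c=np.load("w5.npz")
Z=lambda u,v,h: at_height(c,30+u/5-.4,120+v/4.8-.4,h)
a=np.radians(22.5);fy=np.array([-np.sin(a),np.cos(a),0]);fx=np.array([np.cos(a),np.sin(a),0])
b=[Z(*p,.066) for p in ((137,75),(167,71),(172,226),(202,223))];bm=sum(b)/4
print(bm,[(x@fy).round(4) for x in b],(b[0]-b[2])@fx)
J=Z(175,259,.070);print((bm-J)@fy,(bm-J)@fx)
B=[Z(137,75,.066),Z(172,226,.066)]
d=B[0]-B[1];print("blade yaw",np.degrees(np.arctan2(d[1],d[0])))
d=J-Z(245,576,.07);print("jaw yaw",np.degrees(np.arctan2(d[1],d[0])))
# bed edges in range cloud for yaw
for aa in (21.5,22,22.5,23,23.5):
    r=np.radians(aa);f=np.array([-np.sin(r),np.cos(r),0]);print(aa,((bm-J)@f).round(5))
E
```

```text
[0.53786655 0.15987684 0.066     ] [np.float64(-0.056), np.float64(-0.0602), np.float64(-0.056), np.float64(-0.0603)] 0.022023365754493564
-4.6808618602257366e-05 0.015230512355085471
blade yaw 22.409132436509562
jaw yaw 21.764682133122122
21.5 0.00022
22 9e-05
22.5 -5e-05
23 -0.00018
23.5 -0.00031
```

Edge measurement puts the jaw level with the blade (0.0 mm). I'll lift clear and check from a second viewpoint above the blade.

send_rows --rows '[{"tx":0,"ty":-0.03,"tz":0,"rx":0,"ry":0,"rz":0,"jaw":-1},{"tx":0,"ty":-0.03,"tz":0,"rx":0,"ry":0,"rz":0,"jaw":-1},{"tx":0,"ty":-0.03,"tz":0,"rx":0,"ry":0,"rz":0,"jaw":-1},{"tx":-0.03,"ty":0,"tz":0,"rx":0,"ry":0,"rz":0,"jaw":-1},{"tx":-0.03,"ty":0,"tz":0,"rx":0,"ry":0,"rz":0,"jaw":-1},{"tx":-0.03,"ty":0,"tz":0,"rx":0,"ry":0,"rz":0,"jaw":-1},{"tx":-0.03,"ty":0,"tz":0,"rx":0,"ry":0,"rz":0,"jaw":-1},{"tx":-0.01,"ty":0,"tz":0,"rx":0,"ry":0,"rz":0,"jaw":-1},{"tx":0,"ty":0,"tz":0,"rx":0,"ry":0,"rz":0,"jaw":-1},{"tx":0,"ty":0,"tz":0,"rx":0,"ry":0,"rz":0,"jaw":-1}]' --grip_force 20

```text
t: 14.55
ee_pos: [0.4939, 0.1369, 0.2264]
ee_rot: [-0.587, 0.588, -0.393, 0.394]
force: [0.1, -0.8, 0.5]
grip_width: 0.0
```

```bash
python3 look.py 6
```

```text
14.55 [0.4939 0.1369 0.2264] F [ 0.11 -0.77  0.48] gw 0.0 q [-1.136  0.403  1.12   1.681 -0.374  1.296 -1.123]
[[ 0.381  0.001  0.924]
 [-0.924 -0.001  0.381]
 [ 0.002 -1.     0.   ]]
wheel_axle 0.69 [251.7 146.5] [0.5261 0.1539 0.072 ]
wheel_axle 0.67 [393.  180.3] [0.5491 0.0071 0.072 ]
jaw_face 0.65 [251.5 146.2] [0.5236 0.1534 0.056 ]
gauge_mark 0.71 [251.7 140.7] [0.529  0.1553 0.056 ]
jaw 0.92 [250.7 173.2] [0.4913 0.1416 0.036 ]
fixture 0.85 [307.1 166.8] [0.5171 0.0756 0.    ]
fixture 0.54 [393.3 182.7] [ 0.5405 -0.0366  0.    ]
```

View pics/w6.png

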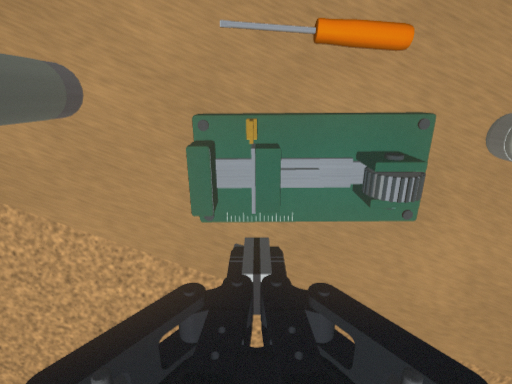

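```bash
python3 - <<'E'
from h import *
import cv2
a=cv2.imread("pics/w6.png")[105:225,195:315];cv2.imwrite("pics/w6z.png",cv2.resize(a[:60,:60+20],None,fx=9.5,fy=9.5,interpolation=cv2.INTER_CUBIC))
for n in ("top","side"):
    c=read_camera(n);cv2.imwrite(f"pics/{n}6.png",c["color"])
    for l in ['spray_can','screwdriver','glue_jar','packing_block']:
        for d in mark_of(n,l)[:1]: print(n,l,round(d["p"],2),at_height(c,*d["location"],0).round(4))
E
```

```text
top spray_can 0.85 [0.5021 0.3801 0.    ]
top screwdriver 0.81 [0.6607 0.1403 0.    ]
top packing_block 0.66 [0.3686 0.0935 0.    ]
side spray_can 0.58 [0.4818 0.3805 0.    ]
side screwdriver 0.91 [0.6559 0.1298 0.    ]
side glue_jar 0.96 [ 0.6376 -0.1321  0.    ]
side packing_block 0.54 [0.3635 0.0876 0.    ]
```

View pics/w6z.png

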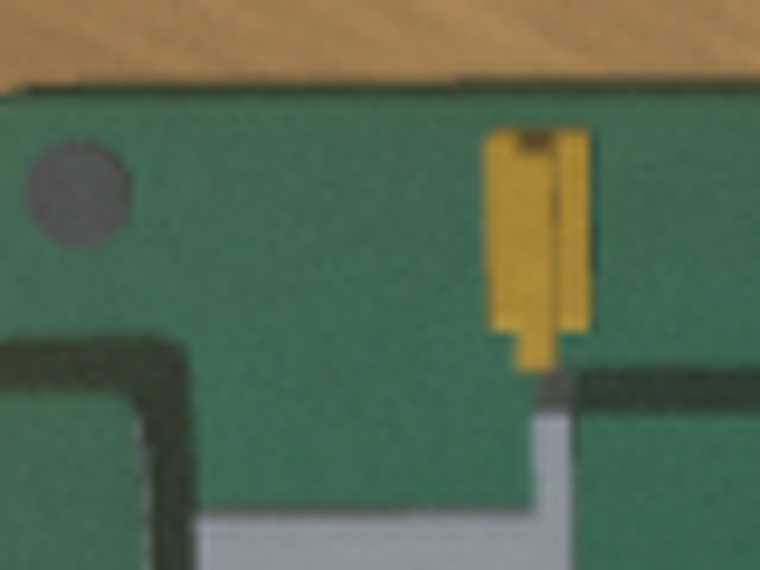

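This overhead view agrees: the jaw's face edge is at zoom column 533 and the blade centre at 535, about 0.2 mm apart. The hand is clear and the loose things weren't touched.

```bash
python3 -c "
from bench import *
print(get_state()['t']);print(hand_in())"
```

```text
15.35
the job is handed in; nothing more can be done
None
```

The moving jaw's steel face is now level with the brass gauge blade, and I handed the job in at about 15.4 s with the hand about 10 cm clear above the fixture. `hand_in()` gives no verdict, so this rests on my own measurements.

- **What I did:** I rolled the wheel towards the fixed jaw with the shut fingertip in four strokes: three of 28 mm and one of 20 mm. The force readings I took on the wheel were 4–6 N. I measured the gap from picture edges between strokes: 40.5 mm at the start, about 17 mm, then 7.8 mm, then 0.0 mm.
- **Last checks:** a view from almost directly above the blade put the face within about 0.2 mm of the blade's middle. In an earlier view, the face and blade edges gave the 0.0 mm figure. The hand never came near the jaw or any loose thing.
- **What disagreed:**
    - The network's own point marks read the gap 2–3 mm smaller than the edges early on (37 mm against 40.5 mm), so I relied on the edges.
    - The network's positions for the loose things shifted by about 4–16 mm between looks. The spray can reached 16 mm in the top camera but only 5 mm in the side camera. I took this as detection noise.
    - The last top view reported no glue jar. The side view did, about 13 mm from its first position.
    - I did not measure the wheel's speed. It stayed where the last stroke left it after I lifted the hand.

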